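# Put the empty ribbon spools back in their tray

## Robot

A 7-joint arm with a two-finger parallel gripper is mounted at the origin on the work surface. World frame = base frame: x ahead of the robot, y to its left, z up, the work surface at z = 0. Lengths are in m, angles in degrees, forces in N, time in s.
With the tool pointing down it reaches from about 0.425 to 0.925 m from the base axis. Payload 6.8 kg.
Tool frame: the origin (TCP) lies between the finger pads; the fingertips stand manip.nose_length ahead of it and the grasp point (between the pads) lies 11 mm behind it (manip.nose_length is the distance from the TCP to the fingertips, in m); z points along the fingers, y is the line along which they close (so a half turn about z gives the same grasp; the last joint's range is limited). The gripper opens to 85 mm and grips with 20 to 120 N. Pads are 22 mm wide; open, the fingers measure 114 mm over their backs; the gripper's body (76 mm by 85 mm) begins 54 mm behind the grasp point. The pads swing forward as they close: fully open they stand 13 mm farther back than shut.
Start: joints at [-72.198, 27.33, 1.283, 89.118, -0.659, 63.558, -4.761], TCP at [0.274, 0.617, 0.239] pointing down, gripper open.
Joint ranges: [-169.35, 169.35], [-19.33, 120.38], [-80.79, 83.38], [13.8, 139.57], [-78.32, 258.32], [9.67, 109.79], [-169.56, 169.56]. Speed limits (degrees/s): [136.94, 136.94, 180, 180, 180, 180, 180].

## Interface

Orientations are given as [roll, pitch, yaw] about the fixed x, y, z axes, in that order (R = Rz(yaw) Ry(pitch) Rx(roll)).
In Python, from plant import manip gives the robot as it stands. The module is installed in compiled form; this text tells all that it offers.
- The arm moves only by the tool servo_tool, never from a script. Its argument "moves" is text: rows parted by semicolons, each of 6 numbers parted by spaces: the shift along the tool's x, y, z in m, then the turn, a rotation vector about the tool's x, y, z in degrees. A call has 1 to 8 rows; each row is the pose to reach, as a shift and turn from the pose commanded when the call began, along the tool's axes at that moment; what a row does not reach only later rows make up. A row lasts 1/10 s, in which the tool goes at most 50 mm and 8.59 degrees, less where a joint would pass 70% of its speed; a pose out of reach is approached as far as the arm can. A call with a gripper value outside its range is refused whole. "fingers" is the closure, from 0 (fully open) to 1 (shut), set as the call begins (left out, the last holds). The fingers move at their own pace and stop on an object; "grip_force" is the grip in N (left out, the last holds). Time passes only in rows, so rows that repeat a pose let the fingers close. It gives the time, the measured TCP pose, the force, the opening and the grip force at its end, in the units of the state.
- manip.read_state(): the state, without advancing time (a new reading comes with each control period).
- manip.read_camera(name): name is "scene" or "top" or "wrist"; returns the picture (400x640x3 uint8, red, green, blue); there is no depth.
- manip.camera_info(name): a dict with "camera_matrix" (3x3 intrinsics, pixels), "extrinsics" (4x4, takes a point from camera to world coordinates); the wrist camera has in their place "hand_eye" (4x4, takes a point from camera to tool coordinates, whose origin is the TCP and whose axes are the flange's). Camera axes: x right, y up, looking along -z (the intrinsics and any distortion apply to the point x, -y, -z); pixel columns grow to the right and rows downward; lengths in m; the calibration is good to about 2 mm. A picture is of the moment at which its call begins: read the wrist's pose just before it. camera_info takes no time and is no camera call.
- manip.close_job(): hands the job in; it is judged then, once.
The state is a dict: "t": time; "q": joint angles; "joint_velocities": joint speeds; "tau": joint torques, N m; "eef_pos": TCP position; "orientation": TCP orientation; "force": force on the tool from outside, world axes, zero at the start; "wrist_torque": the same for the moment, N m; "grip_width": finger opening in m; "grip_force": force on a finger pad.
Only numpy, scipy, OpenCV 4.12 (cv2) and the standard library are available. Lean on these libraries where they do the work, as an engineer would, in place of code of your own. Each camera call takes 0.05 s, during which the arm holds its last target. There are 200 camera calls.

## Task

Gather the four whole ribbon spools into the cardboard tray, each standing upright and flat in the cup of its size: the smallest across in the smallest cup, and so on up to the widest in the widest. Leave the plain tube and the broken spool with only one flange standing where they are.

Things in the scene. Friction and masses are not known exactly. Their poses are not given: they have to be found in the camera images.
- spool_a: Empty white plastic ribbon spool, the smallest across and tallest of the four: two flanges 28 mm across and 5 mm thick, top and bottom, on a thinner hub 16 mm across; 52 mm tall, dark hole on top; loose, 20 g or so, standing upright on the bench, 30 mm or more clear of all neighbours (a small jar and a brass weight among them). Origin at the centre of its underside, z up along its axis.
- spool_b: Empty white plastic ribbon spool, the second smallest across of the four: two flanges 39 mm across and 5 mm thick, top and bottom, on a thinner hub 23 mm across; 44 mm tall, dark hole on top; loose, 32 g or so, standing upright on the bench, 30 mm or more clear of all neighbours (a small jar and a brass weight among them). Origin at the centre of its underside, z up along its axis.
- spool_c: Empty white plastic ribbon spool, the second widest of the four: two flanges 50 mm across and 5 mm thick, top and bottom, on a thinner hub 29 mm across; 36 mm tall, dark hole on top; loose, 44 g or so, standing upright on the bench, 30 mm or more clear of all neighbours (a small jar and a brass weight among them). Origin at the centre of its underside, z up along its axis.
- spool_d: Empty white plastic ribbon spool, the widest and lowest of the four: two flanges 61 mm across and 5 mm thick, top and bottom, on a thinner hub 35 mm across; 28 mm tall, dark hole on top; loose, 56 g or so, standing upright on the bench, 30 mm or more clear of all neighbours (a small jar and a brass weight among them). Origin at the centre of its underside, z up along its axis.
- cup_a: Shallow round grey plastic cup for the 28 mm spool: 44 mm inside, 50 mm outside, 10 mm high, floor 3 mm thick; fixed, one of four standing 104 mm apart in a square in the shallow cardboard tray (216 mm square, floor 4 mm, rim 12 mm high, fixed); which cup is at which corner varies. Origin at the centre of its underside, z up.
- cup_b: Shallow round grey plastic cup for the 39 mm spool: 55 mm inside, 61 mm outside, 10 mm high, floor 3 mm thick; fixed, one of four standing 104 mm apart in a square in the shallow cardboard tray (216 mm square, floor 4 mm, rim 12 mm high, fixed); which cup is at which corner varies. Origin at the centre of its underside, z up.
- cup_c: Shallow round grey plastic cup for the 50 mm spool: 66 mm inside, 72 mm outside, 10 mm high, floor 3 mm thick; fixed, one of four standing 104 mm apart in a square in the shallow cardboard tray (216 mm square, floor 4 mm, rim 12 mm high, fixed); which cup is at which corner varies. Origin at the centre of its underside, z up.
- cup_d: Shallow round grey plastic cup for the 61 mm spool: 77 mm inside, 83 mm outside, 10 mm high, floor 3 mm thick; fixed, one of four standing 104 mm apart in a square in the shallow cardboard tray (216 mm square, floor 4 mm, rim 12 mm high, fixed); which cup is at which corner varies. Origin at the centre of its underside, z up.
- core: Look-alike, not a spool: plain white tube without flanges, 39 mm outside, 29 mm bore right through, 44 mm tall, loose, standing on the bench. Origin at the centre of its underside, z up. Stays where it is.
- half_spool: Look-alike, a broken spool that has lost its upper flange: one white flange 50 mm across and 5 mm thick at the bottom, and above it only the bare hub, 29 mm across, up to 31 mm; loose, standing on the bench. Origin at the centre of its underside, z up. Stays where it is.
Not all that is in view belongs to the job. What is shaped like the spool_c but pink is not meant.

How it is judged:
By the outcome, as a careful person would: the job done as asked, in the order asked, and still so for the second after the job is handed in, with the robot touching nothing.
It also fails if it takes over 88 s, if anything falls off the work surface, if the arm or the gripper's body presses on something with over 40 N, if the wrist force passes 120 N, or if a joint passes its speed limit or range.

## Working session

There is one attempt and no reset: what is moved stays moved. The work goes in short steps, Python scripts to look and compute and a tool call to move; the robot and the scene stay as the last step left them, time stands still between calls to the robot, and variables do not carry over. Pictures are saved under pics/ and viewed, at most 14 in all, crops included, and the job is handed in when it is done.

Besides the shell and the picture viewer there is one more tool, called after "Call:" as name(argument=value, ...), one argument or row to a line, values as JSON. servo_tool: Moves the arm, as the interface text tells. Its arguments: {"type":"object","properties":{"moves":{"type":"string"},"fingers":{"type":"number"},"grip_force":{"type":"number"}},"required":["moves"]}

```bash
mkdir -p pics; python3 - <<'E'
from plant import manip
import cv2, numpy as np
for n in ("scene","top"):
    im=manip.read_camera(n); cv2.imwrite(f"pics/{n}0.png",im[:,:,::-1])
    i=manip.camera_info(n); print(n,{k:np.round(v,4).tolist() if not isinstance(v,str) else v for k,v in i.items()})
print({k:np.round(v,4).tolist() if not isinstance(v,str) else v for k,v in manip.camera_info("wrist").items()})
print(manip.nose_length, manip.read_state())
E
```

```text
scene {'camera_matrix': [[485.9846, 0.0, 325.5576], [0.0, 485.9846, 189.5953], [0.0, 0.0, 1.0]], 'extrinsics': [[0.8641, -0.4233, 0.2722, 0.7627], [0.5032, 0.7368, -0.4517, -0.4583], [-0.0094, 0.5273, 0.8496, 0.8401], [0.0, 0.0, 0.0, 1.0]]}
top {'camera_matrix': [[415.343, 0.0, 317.6169], [0.0, 415.343, 197.6113], [0.0, 0.0, 1.0]], 'extrinsics': [[-0.0109, 0.9837, -0.1794, 0.3185], [-0.9999, -0.0092, 0.0104, -0.0083], [0.0086, 0.1795, 0.9837, 0.9886], [0.0, 0.0, 0.0, 1.0]]}
{'camera_matrix': [[337.5203, 0.0, 314.9591], [0.0, 337.5203, 200.9687], [0.0, 0.0, 1.0]], 'hand_eye': [[-0.0005, 0.9523, 0.305, 0.078], [1.0, 0.0006, -0.0003, -0.0005], [-0.0005, 0.305, -0.9523, -0.1353], [0.0, 0.0, 0.0, 1.0]]}
0.008 {'t': 0.1, 'q': array([-72.19869382,  27.37303809,   1.28055204,  89.17379635,
        -0.65892765,  63.5575758 ,  -4.76074745]), 'joint_velocities': array([ 0.03635103, -0.13493045, -0.01974614, -0.08157027, -0.06840253,
       -0.05349109, -0.0331159 ]), 'tau': array([ 4.53101413e-03, -5.97766507e+01,  1.61363393e+00, -2.81960750e+01,
        1.28138423e-02,  4.98813213e-03,  1.62173916e-05]), 'eef_pos': array([0.27429098, 0.61617441, 0.23839143]), 'orientation': array([-1.79903216e+02,  7.30221797e-03,  1.56006313e+02]), 'force': array([ 0.22688194, -0.01624555, -0.80581745]), 'wrist_torque': array([-0.01400705, -0.01600529,  0.04232515]), 'grip_force': 0.0, 'grip_width': 0.08570204400770134}
```

View pics/scene0.png

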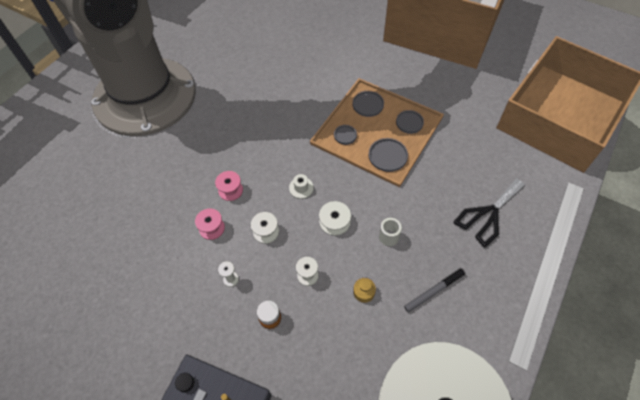

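View pics/top0.png

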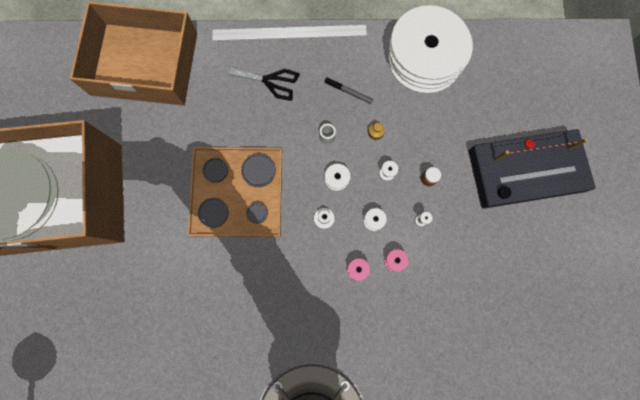

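The top view shows the tray around (236,192). Its cups are d (259,170), c (213,212), b (215,170) and a (257,212). The spools are d (337,176), c (376,218), b (389,170) and a (425,218). The core is at (327,131) and the half spool at (324,217); the pink ones are distractors. Next I measure from both views.

```bash
cat > h.py <<'E'
from plant import manip
import cv2, numpy as np
def ray(n,uv):
    i=manip.camera_info(n);K=np.array(i["camera_matrix"]);T=np.array(i["extrinsics"])
    x,y,_=np.linalg.solve(K,[uv[0],uv[1],1.]); return T[:3,3],T[:3,:3]@[x,-y,-1]
def onz(n,uv,z):
    o,d=ray(n,uv); return (o+d*(z-o[2])/d[2])[:2]
def proj(n,P):
    i=manip.camera_info(n);K=np.array(i["camera_matrix"]);T=np.array(i["extrinsics"])
    p=T[:3,:3].T@(np.array(P)-T[:3,3]); q=K@[p[0],-p[1],-p[2]]; return q[:2]/q[2]
def dark(g,uv,r,thr):
    "centroid of dark blob nearest uv"
    x,y=map(int,np.round(uv)); s=g[y-r:y+r+1,x-r:x+r+1].astype(float)
    w=np.clip(thr-s,0,None); yy,xx=np.mgrid[y-r:y+r+1,x-r:x+r+1]
    return np.array([(w*xx).sum()/w.sum(),(w*yy).sum()/w.sum()]),w.sum()
E
python3 - <<'E'
from h import *
t=cv2.imread("pics/top0.png",0); s=cv2.imread("pics/scene0.png",0)
S={'d':((337,176),(335,217),.028),'c':((376,218),(264,226),.036),'b':((389,170),(307,267),.044),'a':((425,218),(226,269),.052)}
for k,(a,b,h) in S.items():
    A,_=dark(t,a,4,130);B,_=dark(s,b,5 if k!='a' else 4,130)
    print(k,A.round(1),onz('top',A,h).round(4),B.round(1),onz('scene',B,h).round(4))
C={'d':(259,170),'c':(213,212),'b':(215,170),'a':(257,212)}
D={'d':(388,155),'c':(368,103),'b':(409,122),'a':(346,134)}
hsv=cv2.cvtColor(cv2.imread("pics/top0.png"),cv2.COLOR_BGR2HSV); hs2=cv2.cvtColor(cv2.imread("pics/scene0.png"),cv2.COLOR_BGR2HSV)
for n,h,X in(("top",hsv,C),("scene",hs2,D)):
    m=(h[:,:,1]<80).astype(np.uint8)
    cn,lab,st,_=cv2.connectedComponentsWithStats(m)
    for k in "abcd":
        l=lab[X[k][1],X[k][0]]; x,y,w,hh,ar=st[l]; c=np.array([x+w/2-.5,y+hh/2-.5])
        print(n,k,c,w,hh,ar,onz(n,c,.012).round(4))
for k,(a,b,h) in S.items():pass
cv2.imwrite("pics/crop.png",np.hstack([cv2.resize(cv2.imread("pics/top0.png")[110:290,180:445],None,fx=1.5,fy=1.5,interpolation=2),cv2.resize(cv2.imread("pics/scene0.png")[160:340,180:440],None,fx=1.5,fy=1.5,interpolation=2)]))
E
```

```text
d [337.2 175.6] [ 0.5463 -0.0655] [334.5 214.4] [ 0.5453 -0.0661]
c [375.5 218.3] [ 0.4423 -0.1517] [263.5 223. ] [ 0.4414 -0.1522]
b [389.8 168.2] [ 0.5593 -0.1884] [306.4 266.2] [ 0.5582 -0.1887]
a [426.  217.4] [ 0.4412 -0.2647] [225.5 268.1] [ 0.4403 -0.2648]
top a [256.5 212. ] 20 21 338 [0.4633 0.1267]
top b [215.  169.5] 25 24 484 [0.568  0.2284]
top c [212.5 212.5] 30 30 702 [0.4631 0.2308]
top d [257.5 169.5] 34 34 894 [0.5671 0.1259]
scene a [345. 134.] 23 21 374 [0.4627 0.1249]
scene b [409.5 121.5] 28 24 529 [0.5686 0.2254]
scene c [367.5 103.5] 32 26 656 [0.4645 0.2261]
scene d [388.  154.5] 39 34 1057 [0.5673 0.122 ]
```

View pics/crop.png

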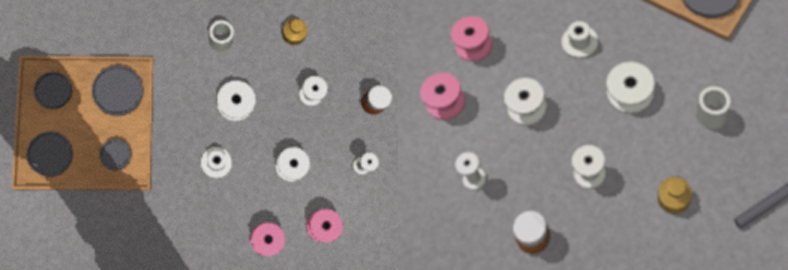

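Both views agree within about 1 mm. First I square the tool to the world axes (yaw 180) on the way to spool d.

Call:
servo_tool(
  moves="-0.263 -0.256 0 0 0 -24;-0.263 -0.256 0 0 0 -24;-0.263 -0.256 0 0 0 -24;-0.263 -0.256 0 0 0 -24;-0.263 -0.256 0 0 0 -24;-0.263 -0.256 0 0 0 -24;-0.263 -0.256 0 0 0 -24;-0.263 -0.256 0 0 0 -24",
  fingers=0,
  grip_force=20,
)

```text
t: 0.9
eef_pos: [0.4124, 0.27, 0.2391]
orientation: [-179.9, -0.0, 179.6]
force: [0.0, -0.7, 0.0]
grip_width: 0.0853
grip_force: 0.0
```

Call:
servo_tool(
  moves="-0.134 -0.338 0.1 0 0 0.4;-0.134 -0.338 0.1 0 0 0.4;-0.134 -0.338 0.1 0 0 0.4;-0.134 -0.338 0.1 0 0 0.4;-0.134 -0.338 0.1 0 0 0.4;-0.134 -0.338 0.1 0 0 0.4;-0.134 -0.338 0.1 0 0 0.4;-0.134 -0.338 0.1 0 0 0.4",
)

```text
t: 1.7
eef_pos: [0.5447, -0.0668, 0.1382]
orientation: [-179.9, -0.1, 179.4]
force: [0.1, 0.3, 0.8]
grip_width: 0.0852
grip_force: 0.0
```

Call:
servo_tool(
  moves="0 0 0 0 0 0;0 0 0 0 0 0",
)

```text
t: 1.9
eef_pos: [0.5442, -0.0624, 0.1388]
orientation: [180.0, -0.1, 179.5]
force: [-0.2, 0.6, -0.2]
grip_width: 0.085
grip_force: 0.0
```

```bash
cat >> h.py <<'E'
from scipy.spatial.transform import Rotation as Ro
def wr(uv,z,st):
    i=manip.camera_info("wrist");K=np.array(i["camera_matrix"]);H=np.array(i["hand_eye"])
    T=np.eye(4);T[:3,:3]=Ro.from_euler('xyz',st["orientation"],degrees=True).as_matrix();T[:3,3]=st["eef_pos"];T=T@H
    x,y,_=np.linalg.solve(K,[uv[0],uv[1],1.]);d=T[:3,:3]@[x,-y,-1];o=T[:3,3]
    return (o+d*(z-o[2])/d[2])[:2]
E
python3 - <<'E'
from h import *
st=manip.read_state(); im=manip.read_camera("wrist"); cv2.imwrite("pics/w1.png",im[:,:,::-1])
st2=manip.read_state()
for s in(st,st2):print(s["t"],s["eef_pos"].round(4),s["orientation"].round(2),s["joint_velocities"].round(2))
g=cv2.cvtColor(im,cv2.COLOR_RGB2GRAY)
m=(cv2.cvtColor(im,cv2.COLOR_RGB2HSV)[:,:,1]<50)&(g>170)
n,l,ss,c=cv2.connectedComponentsWithStats(m.astype(np.uint8))
for k in range(1,n):
    if ss[k,4]>300: print(ss[k],c[k].round(1),wr(c[k],.028,st).round(4))
print(manip.nose_length)
E
```

```text
1.9 [ 0.5442 -0.0624  0.1388] [ 1.7999e+02 -8.0000e-02  1.7953e+02] [-1.78 -1.01 -1.29  0.27 -0.1   0.05 -0.18]
1.95 [ 0.5443 -0.0613  0.1391] [ 1.7997e+02 -5.0000e-02  1.7964e+02] [-1.22 -0.76 -0.69  0.03  0.07  0.01  0.1 ]
[ 138   13   75   80 4127] [175.4  52.8] [ 0.4395 -0.1556]
[ 321   34   48   63 1388] [340.3  62.7] [ 0.4466 -0.0449]
[ 272  164   77   73 4044] [310.  199.8] [ 0.5438 -0.0666]
[145 188  43  29 415] [168.5 197.9] [ 0.5413 -0.1745]
[ 117  202   52   47 1653] [142.2 225.4] [ 0.5636 -0.1983]
0.008
```

View pics/w1.png

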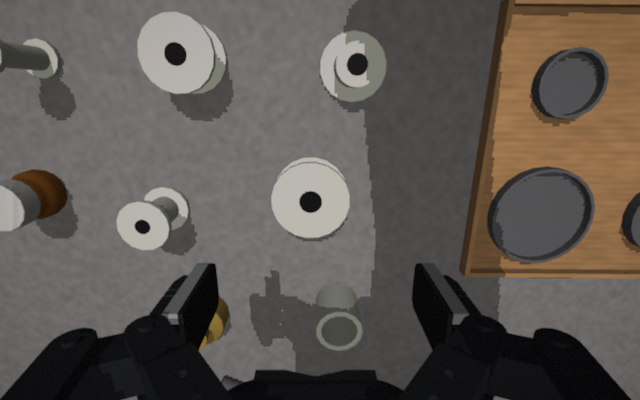

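The wrist view puts spool d's hole at (310,202), about (0.545,-0.066), which agrees. The fully open fingertips sit about 8 mm behind the TCP, so I descend to TCP z ≈ 0.012.

Call:
servo_tool(
  moves="-0.001 -0.005 0.03 0 0 -0.4;-0.001 -0.005 0.07 0 0 -0.4;-0.001 -0.005 0.11 0 0 -0.4;-0.001 -0.005 0.127 0 0 -0.4;-0.001 -0.005 0.127 0 0 -0.4;-0.001 -0.005 0.127 0 0 -0.4",
)

```text
t: 2.55
eef_pos: [0.546, -0.0659, 0.0129]
orientation: [180.0, 0.0, -179.9]
force: [0.3, -0.5, -0.4]
grip_width: 0.0852
grip_force: 0.0
```

Call:
servo_tool(
  moves="0 0 0 0 0 0;0 0 0 0 0 0;0 0 0 0 0 0;0 0 0 0 0 0;0 0 0 0 0 0;0 0 0 0 0 0",
  fingers=1,
  grip_force=20,
)

```text
t: 3.15
eef_pos: [0.5468, -0.0668, 0.0141]
orientation: [180.0, 0.2, -180.0]
force: [-0.8, 1.0, 7.0]
grip_width: 0.0595
grip_force: 20.0
```

Call:
servo_tool(
  moves="0 0 -0.04 0 0 0;0 0 -0.08 0 0 0;-0.01 0.05 -0.08 0 0 0;-0.02 0.1 -0.08 0 0 0;-0.021 0.15 -0.08 0 0 0;-0.021 0.191 -0.08 0 0 0;-0.021 0.191 -0.08 0 0 0;-0.021 0.191 -0.08 0 0 0",
)

```text
t: 3.95
eef_pos: [0.5666, 0.1253, 0.093]
orientation: [180.0, 0.0, -179.8]
force: [0.8, -0.9, -0.1]
grip_width: 0.0595
grip_force: 22.3
```

Call:
servo_tool(
  moves="0 0 0 0 0 0;0 0 0 0 0 0",
)

```text
t: 4.15
eef_pos: [0.5668, 0.1218, 0.0926]
orientation: [-180.0, 0.0, 179.8]
force: [0.5, -0.9, 0.1]
grip_width: 0.0596
grip_force: 22.3
```

```bash
python3 - <<'E'
from h import *
st=manip.read_state();print(st["eef_pos"].round(4),st["force"].round(1),st["grip_width"])
im=manip.read_camera("wrist"); cv2.imwrite("pics/w2.png",im[:,:,::-1])
E
```

```text
[0.5668 0.1218 0.0926] [ 0.5 -0.9  0.1] 0.05960918915481821
```

View pics/w2.png

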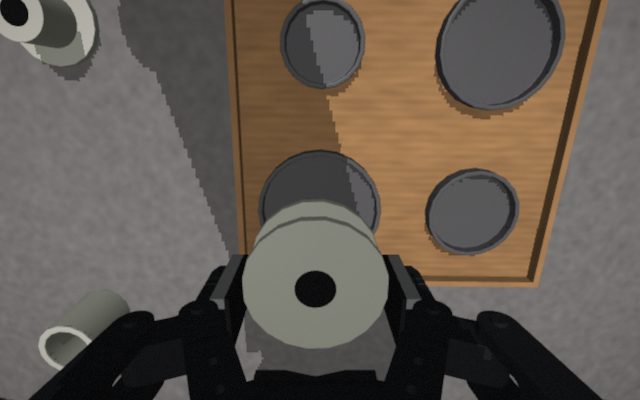

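The spool is held level with its hole at (315,289), and cup d is just ahead and below, centred near (320,210). I lower it now.

Call:
servo_tool(
  moves="0 0.003 0.03 0 0 0;0 0.003 0.055 0 0 0;0 0.003 0.068 0 0 0;0 0.003 0.071 0 0 0;0 0.003 0.071 0 0 0;0 0.003 0.071 0 0 0",
)

```text
t: 4.8
eef_pos: [0.5674, 0.1266, 0.0221]
orientation: [180.0, 0.1, 180.0]
force: [0.9, -0.9, -0.2]
grip_width: 0.0597
grip_force: 22.5
```

Call:
servo_tool(
  moves="0 0 0 0 0 0;0 0 0 0 0 0;0 0 0 0 0 0;0 0 0 0 0 0;0 0 0 0 0 0",
  fingers=0,
)

```text
t: 5.3
eef_pos: [0.5667, 0.1269, 0.0214]
orientation: [180.0, 0.0, -180.0]
force: [0.9, -0.3, -0.1]
grip_width: 0.0857
grip_force: 0.0
```

Call:
servo_tool(
  moves="0 0 -0.03 0 0 0;0 0 -0.08 0 0 0;0.03 -0.03 -0.1 0 0 0;0.03 -0.03 -0.1 0 0 0;0.03 -0.03 -0.1 0 0 0",
)

```text
t: 5.8
eef_pos: [0.5365, 0.0963, 0.1221]
orientation: [180.0, 0.1, 179.9]
force: [0.2, -0.2, -0.5]
grip_width: 0.0853
grip_force: 0.0
```

```bash
python3 - <<'E'
from h import *
st=manip.read_state();print(st["t"],st["eef_pos"].round(4),st["orientation"].round(2),st["force"].round(1),st["grip_width"])
im=manip.read_camera("wrist"); cv2.imwrite("pics/w3.png",im[:,:,::-1])
E
```

```text
5.8 [0.5365 0.0963 0.1221] [1.7997e+02 7.0000e-02 1.7993e+02] [ 0.2 -0.2 -0.5] 0.08527672482555008
```

View pics/w3.png

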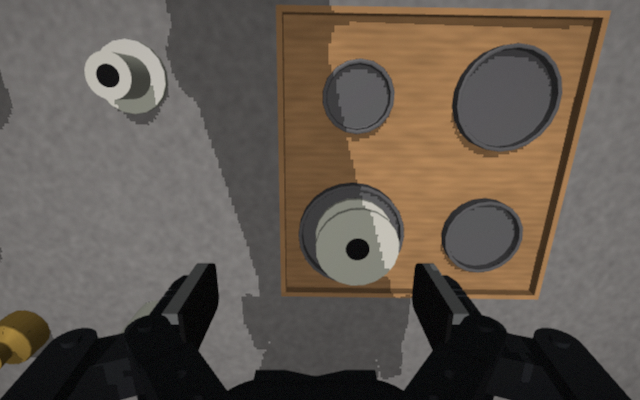

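```bash
python3 - <<'E'
from h import *
st={"eef_pos":np.array([.5365,.0963,.1221]),"orientation":np.array([180,.05,179.95])}
print("hole@.035",wr((357.5,249),.035,st)," rim top edge",wr((352,183),.014,st),"rim left",wr((299,230),.014,st),"rim right",wr((404,230),.014,st))
for k,uv in dict(c=(507,98.5),a=(358,97),b=(482,236)).items(): print(k,wr(uv,.012,st).round(4))
im=cv2.imread("pics/w3.png"); cv2.imwrite("pics/w3c.png",cv2.resize(im[160:300,270:430],None,fx=4,fy=4,interpolation=2))
E
```

```text
hole@.035 [0.5662747  0.12662922]  rim top edge [0.5223864  0.12343967] rim left [0.560119   0.08338324] rim right [0.56026245 0.16516603]
c [0.4624 0.2296]
a [0.4612 0.1258]
b [0.5663 0.2278]
```

View pics/w3c.png

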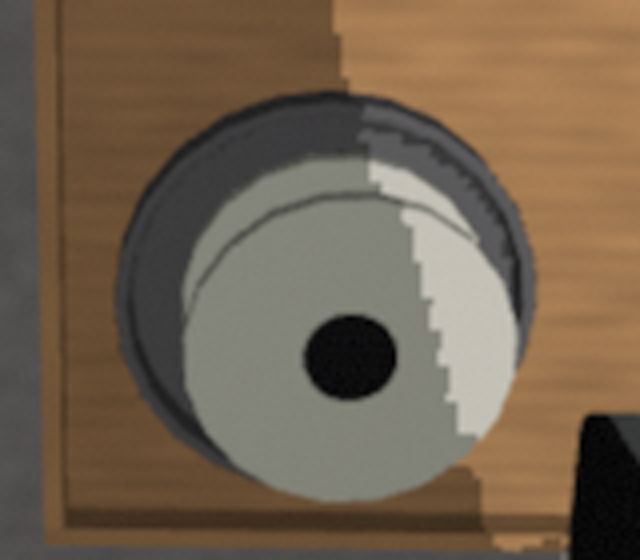

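Spool d is seated inside its cup, with the lower flange fully within the rim. Spool c is next.

Call:
servo_tool(
  moves="0.0945 -0.248 0 0 0 0;0.0945 -0.248 0 0 0 0;0.0945 -0.248 0 0 0 0;0.0945 -0.248 0 0 0 0;0.0945 -0.248 0 0 0 0;0.0945 -0.248 0 0 0 0;0.0945 -0.248 0 0 0 0;0.0945 -0.248 0 0 0 0",
)

```text
t: 6.65
eef_pos: [0.4428, -0.1503, 0.1208]
orientation: [180.0, -0.0, -180.0]
force: [-0.6, 0.9, -0.1]
grip_width: 0.0855
grip_force: 0.0
```

Call:
servo_tool(
  moves="0 0 0 0 0 0;0 0 0 0 0 0;0 0 0 0 0 0",
)

```text
t: 6.95
eef_pos: [0.4426, -0.1501, 0.1212]
orientation: [180.0, -0.0, -179.9]
force: [-0.6, -0.3, 0.5]
grip_width: 0.085
grip_force: 0.0
```

```bash
cat > look.py <<'E'
from h import *
import sys
p,q,z=map(float,sys.argv[1:4])   # expected spool x,y and top height
st=manip.read_state(); im=manip.read_camera("wrist"); s2=manip.read_state()
print(st["t"],st["eef_pos"].round(4),s2["eef_pos"].round(4),s2["orientation"].round(2))
g=cv2.cvtColor(im,cv2.COLOR_RGB2GRAY); m=(g<45).astype(np.uint8)
n,l,ss,c=cv2.connectedComponentsWithStats(m)
for k in range(1,n):
    if 40<ss[k,4]<1500:
        w=wr(c[k],z,st)
        if np.hypot(*(w-[p,q]))<.03: print(c[k].round(1),ss[k,4],w.round(4))
E
python3 look.py .442 -.152 .036
```

```text
6.95 [ 0.4426 -0.1501  0.1212] [ 0.4425 -0.1503  0.1212] [ 179.99   -0.   -179.9 ]
[311.9 209.5] 266 [ 0.4413 -0.1527]
```

Call:
servo_tool(
  moves="0.001 -0.002 0.04 0 0 0;0.001 -0.002 0.08 0 0 0;0.001 -0.002 0.1 0 0 0;0.001 -0.002 0.1 0 0 0;0.001 -0.002 0.1 0 0 0",
)

```text
t: 7.5
eef_pos: [0.4413, -0.1531, 0.0215]
orientation: [180.0, -0.0, -180.0]
force: [-0.7, 0.2, -0.5]
grip_width: 0.0853
grip_force: 0.0
```

Call:
servo_tool(
  moves="0 0 0 0 0 0;0 0 0 0 0 0;0 0 0 0 0 0;0 0 0 0 0 0;0 0 0 0 0 0;0 0 0 0 0 0;0 0 0 0 0 0",
  fingers=1,
)

```text
t: 8.2
eef_pos: [0.442, -0.1533, 0.0225]
orientation: [-180.0, 0.1, -180.0]
force: [-0.0, 0.3, 7.4]
grip_width: 0.0487
grip_force: 19.3
```

Call:
servo_tool(
  moves="0 0 -0.04 0 0 0;0 0 -0.08 0 0 0;0 0 -0.08 0 0 0;0 0 -0.08 0 0 0",
)

```text
t: 8.6
eef_pos: [0.442, -0.1531, 0.1025]
orientation: [-180.0, 0.2, -180.0]
force: [0.4, -0.1, -1.1]
grip_width: 0.0485
grip_force: 21.1
```

Call:
servo_tool(
  moves="-0.021 0.382 0 0 0 0;-0.021 0.382 0 0 0 0;-0.021 0.382 0 0 0 0;-0.021 0.382 0 0 0 0;-0.021 0.382 0 0 0 0;-0.021 0.382 0 0 0 0;-0.021 0.382 0 0 0 0;-0.021 0.382 0 0 0 0",
)

```text
t: 9.4
eef_pos: [0.4608, 0.2329, 0.1002]
orientation: [180.0, -0.1, -179.8]
force: [0.8, 0.2, -0.4]
grip_width: 0.0484
grip_force: 21.1
```

Call:
servo_tool(
  moves="0 0 0 0 0 0;0 0 0 0 0 0;0 0 0 0 0 0;0 0 0 0 0 0",
)

```text
t: 9.8
eef_pos: [0.462, 0.2269, 0.1009]
orientation: [-179.9, -0.0, 179.9]
force: [-0.7, -0.7, -1.3]
grip_width: 0.0487
grip_force: 21.1
```

```bash
python3 look.py .463 .2288 .112
```

```text
9.8 [0.462  0.2269 0.1009] [0.4621 0.2272 0.1011] [-1.7996e+02 -3.0000e-02  1.7986e+02]
[315.  289.9] 739 [0.463  0.2264]
```

Call:
servo_tool(
  moves="0 0.002 0.04 0 0 0;0 0.002 0.06 0 0 0;0 0.002 0.07 0 0 0;0 0.002 0.071 0 0 0;0 0.002 0.071 0 0 0;0 0.002 0.071 0 0 0",
)

```text
t: 10.45
eef_pos: [0.4628, 0.2311, 0.0313]
orientation: [179.9, 0.1, 180.0]
force: [0.2, 0.2, -1.0]
grip_width: 0.0487
grip_force: 21.4
```

Call:
servo_tool(
  moves="0 0 0 0 0 0;0 0 0 0 0 0;0 0 0 0 0 0;0 0 0 0 0 0;0 0 0 0 0 0",
  fingers=0,
)

```text
t: 10.95
eef_pos: [0.4621, 0.2309, 0.0304]
orientation: [180.0, 0.0, -180.0]
force: [-0.4, -0.2, 1.0]
grip_width: 0.0853
grip_force: 0.0
```

Call:
servo_tool(
  moves="0 0 -0.03 0 0 0;0 0 -0.08 0 0 0;0 0 -0.1 0 0 0;0 -0.05 -0.1 0 0 0;0 -0.1 -0.1 0 0 0;-0.04 -0.13 -0.1 0 0 0;-0.08 -0.16 -0.1 0 0 0;-0.08 -0.16 -0.1 0 0 0",
)

```text
t: 11.75
eef_pos: [0.5471, 0.065, 0.1312]
orientation: [-179.9, 0.3, 179.5]
force: [-0.7, -0.4, -0.2]
grip_width: 0.0854
grip_force: 0.0
```

Now spool b, to (0.559,-0.188).

Call:
servo_tool(
  moves="-0.013 -0.255 0 0 0 0;-0.013 -0.255 0 0 0 0;-0.013 -0.255 0 0 0 0;-0.013 -0.255 0 0 0 0;-0.013 -0.255 0 0 0 0;-0.013 -0.255 0 0 0 0;-0.013 -0.255 0 0 0 0;-0.013 -0.255 0 0 0 0",
  fingers=0.2,
)

```text
t: 12.55
eef_pos: [0.5552, -0.1824, 0.13]
orientation: [179.9, -0.0, -179.9]
force: [0.2, 0.2, -0.2]
grip_width: 0.0685
grip_force: 0.0
```

Call:
servo_tool(
  moves="0 0 0 0 0 0;0 0 0 0 0 0;0 0 0 0 0 0",
)

```text
t: 12.85
eef_pos: [0.5554, -0.1828, 0.1303]
orientation: [180.0, -0.0, -179.9]
force: [-0.4, 0.1, 1.1]
grip_width: 0.068
grip_force: 0.0
```

```bash
python3 look.py .5585 -.1885 .044
```

```text
12.85 [ 0.5554 -0.1828  0.1303] [ 0.5553 -0.1832  0.1303] [ 179.99   -0.   -179.91]
[306.5 214.6] 151 [ 0.5582 -0.1892]
```

Call:
servo_tool(
  moves="-0.003 -0.006 0.04 0 0 0;-0.003 -0.006 0.08 0 0 0;-0.003 -0.006 0.102 0 0 0;-0.003 -0.006 0.102 0 0 0;-0.003 -0.006 0.102 0 0 0",
)

```text
t: 13.4
eef_pos: [0.5584, -0.1902, 0.0287]
orientation: [-180.0, -0.0, -180.0]
force: [0.2, -0.6, -0.3]
grip_width: 0.0683
grip_force: 0.0
```

Call:
servo_tool(
  moves="0 0 0 0 0 0;0 0 0 0 0 0;0 0 0 0 0 0;0 0 0 0 0 0;0 0 0 0 0 0;0 0 0 0 0 0;0 0 0 0 0 0",
  fingers=1,
)

```text
t: 14.1
eef_pos: [0.5594, -0.1904, 0.0299]
orientation: [-180.0, 0.2, -180.0]
force: [-0.3, 0.8, 7.8]
grip_width: 0.0375
grip_force: 19.5
```

Call:
servo_tool(
  moves="0 0 -0.04 0 0 0;0 0 -0.08 0 0 0;0 0 -0.08 0 0 0;0 0 -0.08 0 0 0",
)

```text
t: 14.5
eef_pos: [0.5589, -0.1902, 0.1097]
orientation: [-180.0, 0.2, -180.0]
force: [-0.6, -1.0, 0.1]
grip_width: 0.0377
grip_force: 20.4
```

Call:
servo_tool(
  moves="-0.008 0.39 0 0 0 0;-0.008 0.39 0 0 0 0;-0.008 0.39 0 0 0 0;-0.008 0.39 0 0 0 0;-0.008 0.39 0 0 0 0;-0.008 0.39 0 0 0 0;-0.008 0.39 0 0 0 0;-0.008 0.39 0 0 0 0",
)

```text
t: 15.3
eef_pos: [0.5646, 0.2033, 0.107]
orientation: [180.0, -0.1, -179.8]
force: [0.4, 0.2, -0.3]
grip_width: 0.0378
grip_force: 20.4
```

Call:
servo_tool(
  moves="0 0.028 0 0 0 0;0 0.028 0 0 0 0;0 0.028 0 0 0 0;0 0.028 0 0 0 0;0 0.028 0 0 0 0;0 0.028 0 0 0 0",
)

```text
t: 15.9
eef_pos: [0.5663, 0.2264, 0.1082]
orientation: [-180.0, -0.0, 179.9]
force: [-0.2, 1.1, -0.3]
grip_width: 0.0376
grip_force: 20.4
```

```bash
python3 look.py .567 .228 .122
```

```text
15.9 [0.5663 0.2264 0.1082] [0.5663 0.2268 0.1083] [-179.99   -0.    179.91]
[314.8 290.1] 459 [0.5657 0.2258]
```

Call:
servo_tool(
  moves="-0.001 0 0.04 0 0 0;-0.001 0 0.06 0 0 0;-0.001 0 0.07 0 0 0;-0.001 0 0.071 0 0 0;-0.001 0 0.071 0 0 0;-0.001 0 0.071 0 0 0",
)

```text
t: 16.55
eef_pos: [0.5679, 0.2279, 0.0382]
orientation: [180.0, 0.1, 180.0]
force: [0.3, -0.2, 0.2]
grip_width: 0.0376
grip_force: 20.7
```

Call:
servo_tool(
  moves="0 0 0 0 0 0;0 0 0 0 0 0;0 0 0 0 0 0;0 0 0 0 0 0",
  fingers=0.2,
)

```text
t: 16.95
eef_pos: [0.5672, 0.228, 0.0375]
orientation: [180.0, 0.0, -180.0]
force: [0.1, -1.0, -0.2]
grip_width: 0.0683
grip_force: 0.0
```

Call:
servo_tool(
  moves="0 0 -0.03 0 0 0;0 0 -0.08 0 0 0;0 0 -0.1 0 0 0;0.02 -0.05 -0.1 0 0 0;0.04 -0.1 -0.1 0 0 0;0.06 -0.14 -0.1 0 0 0;0.08 -0.18 -0.1 0 0 0;0.1 -0.22 -0.1 0 0 0",
)

```text
t: 17.75
eef_pos: [0.4659, 0.006, 0.1375]
orientation: [180.0, 0.0, 180.0]
force: [0.5, -0.5, 0.2]
grip_width: 0.0682
grip_force: 0.0
```

Call:
servo_tool(
  moves="0.026 -0.273 0 0 0 0;0.026 -0.273 0 0 0 0;0.026 -0.273 0 0 0 0;0.026 -0.273 0 0 0 0;0.026 -0.273 0 0 0 0;0.026 -0.273 0 0 0 0;0.026 -0.273 0 0 0 0;0.026 -0.273 0 0 0 0",
  fingers=0.35,
)

```text
t: 18.55
eef_pos: [0.4409, -0.2652, 0.1372]
orientation: [180.0, -0.0, 179.9]
force: [-0.4, 0.6, -0.6]
grip_width: 0.0554
grip_force: 0.0
```

Call:
servo_tool(
  moves="0 0 0 0 0 0;0 0 0 0 0 0;0 0 0 0 0 0",
)

```text
t: 18.85
eef_pos: [0.4415, -0.2639, 0.1373]
orientation: [180.0, 0.0, -179.9]
force: [-0.9, -0.1, -0.1]
grip_width: 0.0555
grip_force: 0.0
```

```bash
python3 look.py .441 -.265 .052
```

```text
18.85 [ 0.4415 -0.2639  0.1373] [ 0.4415 -0.2642  0.1373] [ 179.98    0.   -179.9 ]
[313.3 209.7] 74 [ 0.4404 -0.2655]
```

Call:
servo_tool(
  moves="0.001 -0.001 0.04 0 0 0;0.001 -0.001 0.08 0 0 0;0.001 -0.001 0.101 0 0 0;0.001 -0.001 0.101 0 0 0;0.001 -0.001 0.101 0 0 0",
)

```text
t: 19.4
eef_pos: [0.4403, -0.2661, 0.0366]
orientation: [180.0, -0.0, -180.0]
force: [0.5, 0.3, 1.1]
grip_width: 0.0552
grip_force: 0.0
```

Call:
servo_tool(
  moves="0 0 0 0 0 0;0 0 0 0 0 0;0 0 0 0 0 0;0 0 0 0 0 0;0 0 0 0 0 0;0 0 0 0 0 0;0 0 0 0 0 0",
  fingers=1,
)

```text
t: 20.1
eef_pos: [0.4413, -0.2665, 0.0376]
orientation: [-180.0, 0.2, -180.0]
force: [0.0, 1.4, 7.8]
grip_width: 0.0265
grip_force: 19.5
```

Call:
servo_tool(
  moves="0 0 -0.04 0 0 0;0 0 -0.08 0 0 0;0 0 -0.08 0 0 0;0 0 -0.08 0 0 0",
)

```text
t: 20.5
eef_pos: [0.4408, -0.2662, 0.1174]
orientation: [-180.0, 0.1, -180.0]
force: [-0.1, -0.4, -0.7]
grip_width: 0.0266
grip_force: 19.9
```

To cup a at (0.4625,0.125): dX +0.0215, dY +0.391.

Call:
servo_tool(
  moves="-0.0215 0.391 0 0 0 0;-0.0215 0.391 0 0 0 0;-0.0215 0.391 0 0 0 0;-0.0215 0.391 0 0 0 0;-0.0215 0.391 0 0 0 0;-0.0215 0.391 0 0 0 0;-0.0215 0.391 0 0 0 0;-0.0215 0.391 0 0 0 0",
)

```text
t: 21.3
eef_pos: [0.4604, 0.1276, 0.1153]
orientation: [-180.0, -0.1, -179.9]
force: [0.9, 0.2, -0.8]
grip_width: 0.0265
grip_force: 19.9
```

Call:
servo_tool(
  moves="0 0 0 0 0 0;0 0 0 0 0 0;0 0 0 0 0 0;0 0 0 0 0 0",
)

```text
t: 21.7
eef_pos: [0.4613, 0.123, 0.1159]
orientation: [-180.0, -0.1, 179.8]
force: [0.3, 0.5, 0.0]
grip_width: 0.0266
grip_force: 19.9
```

```bash
python3 look.py .4625 .125 .131; python3 -c "
from h import *
cv2.imwrite('pics/w4.png',manip.read_camera('wrist')[:,:,::-1])"
```

```text
21.7 [0.4613 0.123  0.1159] [0.4614 0.1232 0.1161] [-1.7997e+02 -4.0000e-02  1.7985e+02]
[314.8 291.4] 235 [0.4604 0.1223]
[320.3 341.2] 289 [0.4851 0.1246]
```

View pics/w4.png

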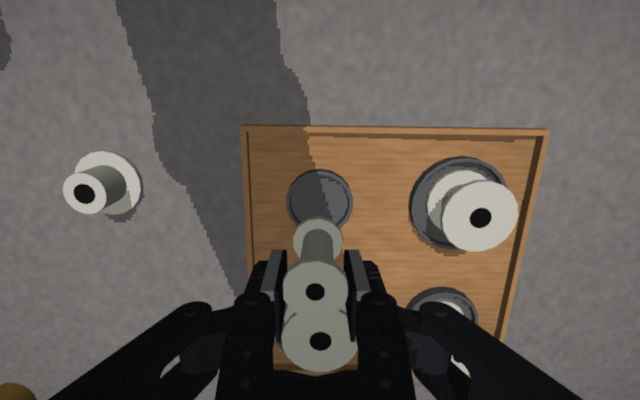

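Spool a hangs upright with cup a below at (320,202), and spool c is seated in its cup. I lower a.

Call:
servo_tool(
  moves="-0.001 0.001 0.04 0 0 0;-0.001 0.001 0.06 0 0 0;-0.001 0.001 0.07 0 0 0;-0.001 0.001 0.071 0 0 0;-0.001 0.001 0.071 0 0 0;-0.001 0.001 0.071 0 0 0",
)

```text
t: 22.4
eef_pos: [0.4633, 0.1259, 0.0462]
orientation: [180.0, 0.1, 180.0]
force: [0.1, 0.9, 0.5]
grip_width: 0.0265
grip_force: 20.0
```

Call:
servo_tool(
  moves="0 0 0 0 0 0;0 0 0 0 0 0;0 0 0 0 0 0;0 0 0 0 0 0",
  fingers=0.3,
)

```text
t: 22.8
eef_pos: [0.4627, 0.126, 0.0455]
orientation: [180.0, 0.0, -180.0]
force: [0.2, 0.4, -0.1]
grip_width: 0.0596
grip_force: 0.0
```

Call:
servo_tool(
  moves="0 0 -0.03 0 0 0;0 0 -0.08 0 0 0;0 0 -0.12 0 0 0;-0.04 -0.03 -0.14 0 0 0;-0.04 -0.08 -0.14 0 0 0;-0.04 -0.13 -0.14 0 0 0;-0.04 -0.15 -0.14 0 0 0;-0.04 -0.15 -0.14 0 0 0",
)

```text
t: 23.6
eef_pos: [0.5021, -0.0285, 0.1855]
orientation: [-179.9, 0.0, 179.6]
force: [0.3, -0.0, -0.6]
grip_width: 0.0601
grip_force: 0.0
```

```bash
python3 - <<'E'
from h import *
a=manip.read_camera("top"); b=manip.read_camera("scene")
cv2.imwrite("pics/fin.png",np.hstack([cv2.resize(a[110:290,180:445],None,fx=1.5,fy=1.5,interpolation=2),cv2.resize(b[60:240,190:450],None,fx=1.5,fy=1.5,interpolation=2)])[:,:,::-1])
cv2.imwrite("pics/wfin.png",manip.read_camera("wrist")[:,:,::-1]); print(manip.read_state()["t"])
E
```

```text
23.75
```

View pics/fin.png

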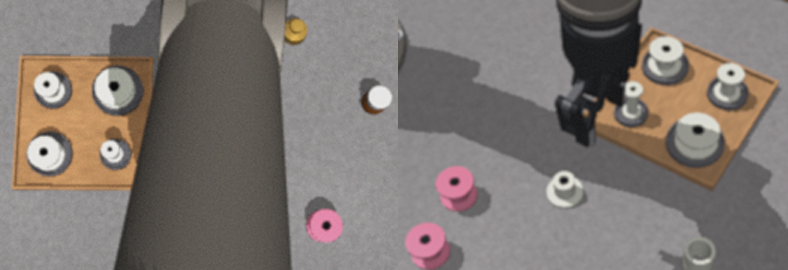

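View pics/wfin.png

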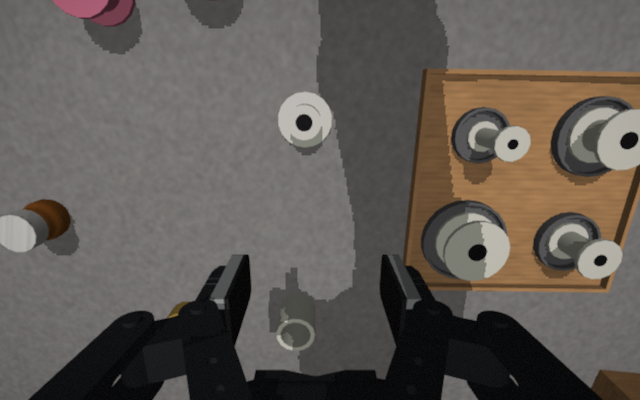

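The final views show all four spools upright inside their own cups: in the wrist picture, a (513,144), c (628,140), d (477,252) and b (600,260). The half spool (304,122) and core (295,334) have not moved, and the gripper is clear.

Call:
servo_tool(
  moves="0 0 0 0 0 0;0 0 0 0 0 0;0 0 0 0 0 0;0 0 0 0 0 0",
)

```text
t: 24.15
eef_pos: [0.5027, -0.0236, 0.1853]
orientation: [180.0, -0.0, -179.9]
force: [-0.7, -0.0, 0.8]
grip_width: 0.0596
grip_force: 0.0
```

```bash
python3 -c "
from plant import manip
print(manip.close_job())"
```

```text
the job is handed in; nothing more can be done
None
```

All four spools stand upright in the cups of their sizes, the plain tube and the broken spool were left where they were, and the job was handed in at about 24 s of the 88 s allowed; no verdict was returned.

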